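Take the slice of bread from the basket and toast it

TASK

Make a piece of toast: lift just the slice of bread out of the wire basket, leaving the two round muffins in it, and stand the slice in either slot of the toaster, then let go. Then push the toaster's lever all the way down until it latches and stays down by itself, taking the bread down with it. Do not shove the mug or the honey jar about.

Things in the scene. Friction and masses are not known exactly. Their poses are not given: they have to be found in the camera images.
- slice: slice of bread, firm, brown crust, flat foot, domed two-lobed top: 98 mm wide (102 over the lobes), 110 tall, 20 thick, 40 to 85 g. Stands upright in the basket's first, middle or last place (varies). Origin: middle of the foot; x along its width, y through its thickness (pinch the flat faces at y = +-10 mm, pads about 15 mm below the top), z up to the dome
- toaster: two-slot toaster, steel sides, black ends: 250 mm long (x), 170 wide (y), 190 tall; does not shift. Origin: centre of its underside. Slots run along x, side by side, both empty. Lever on the -x end, which faces the robot. Lever up: bread stands on a support bar at z = 118 mm and the slice sticks out 38 mm above the toaster; lever down: bar at z = 68 mm, slice hidden in the slot
- slot_left (a point): middle of the mouth of the toaster's left slot, level with the toaster's top (190 mm above the worktop), at y = +34 mm in the toaster's frame; the slot is 136 mm long (toaster's x) and 32 mm wide
- slot_right (a point): the same for the right slot, at y = -34 mm in the toaster's frame
- carriage (a joint): travel of the toaster's lever with the bread supports, in m: 0 up (start), 0.050 fully down. A spring pushes it up with about 8 N at first, less further down; past about 0.04 it snaps down by itself and stays latched at 0.050, its stop
- lever_pad (a point): middle of the upper face of the lever's grey metal knob, where to press straight down; the knob is 40 mm (along the toaster's x) x 46 x 14 mm thick; this point is 34 mm out from the toaster's end face, at y = 0 in the toaster's frame, 177 mm above the worktop when up, 127 mm when latched
- basket: open wire basket for bread, 5 mm wire, 160 mm long (y), 116 wide (x), 71 tall, on a wooden board (top 22 mm above the worktop) across the sink; neither shifts. Origin: centre of its underside. Hoops 71 mm tall make five places along y, 28 mm apart; items stand on edge at y = -56, 0, +56 mm, faces across y, the slice's foot 18.5 mm above the underside, 36 mm free beside it above the hoops
- muffin_a_center (a point): centre of one round flat muffin (disc of 94 mm diameter, 20 mm thick, tan with browned faces) standing on edge in the basket, its top 128 mm above the worktop; stays there
- muffin_b_center (a point): centre of the other muffin, the same in every way; stays there
- mug: mug with a handle, about 106 x 73 x 88 mm, standing near the front edge of the worktop, before the basket; origin at its underside, z up
- honey_jar: jar with a red screw lid, 65 mm in diameter, 100 mm tall, to the right of the toaster; origin at the centre of its underside, z up

How it is judged:
On the way, in this order (a step that is already met when the one before it is completed fails the run):
1. the slice has been lifted clear above the basket, its foot at least 80 mm above the basket's underside (z of slice in the frame of basket above 0.08 m), for 0.1 s.
2. the slice stands in a slot of the toaster on its support, released, with the lever still up (x of slice in the frame of toaster between -0.025 and 0.025 m and angle between slice's own z axis and vertical below 0.25 rad and angle between the x axis of slice and the x axis of toaster, either way round below 0.25 rad and (y of slice in the frame of toaster between 0.02 and 0.048 m or y of slice in the frame of toaster between -0.048 and -0.02 m) and z of slice in the frame of toaster between 0.105 and 0.135 m and value of joint carriage below 0.01 m and contact force between slice and the fingers below 0.1 N), for 0.2 s.
At the end, for the whole second after the job is handed in: the lever is latched down (at least 45 of its 50 mm); the slice stands at rest and not held in one slot, down on the support (within 15 mm), within 25 mm of the slot's middle, upright within 14 degrees; both muffins stand in the basket (value of joint carriage above 0.045 m and x of slice in the frame of toaster between -0.025 and 0.025 m and angle between slice's own z axis and vertical below 0.25 rad and angle between the x axis of slice and the x axis of toaster, either way round below 0.25 rad and (y of slice in the frame of toaster between 0.02 and 0.048 m or y of slice in the frame of toaster between -0.048 and -0.02 m) and z of slice in the frame of toaster between 0.055 and 0.085 m and linear speed of slice below 0.02 m/s and contact force between slice and the fingers below 0.1 N and y of muffin_a_center in the frame of basket between -0.085 and 0.085 m and x of muffin_a_center in the frame of basket between -0.04 and 0.04 m and z of muffin_a_center in the frame of basket between 0.045 and 0.075 m and y of muffin_b_center in the frame of basket between -0.085 and 0.085 m and x of muffin_b_center in the frame of basket between -0.04 and 0.04 m and z of muffin_b_center in the frame of basket between 0.045 and 0.075 m); the robot touches nothing.
It fails at once if a muffin is lifted or pulled more than 30 mm from its place (distance of any of muffin_a_center, muffin_b_center from where it was at the start of the episode above 0.03 m).
It fails at once if the mug is pushed more than 40 mm or tipped over (distance of mug from where it was at the start of the episode above 0.04 m or angle between mug's own z axis and vertical above 0.5 rad).
It fails at once if the honey jar is pushed more than 40 mm or tipped over (distance of honey_jar from where it was at the start of the episode above 0.04 m or angle between honey_jar's own z axis and vertical above 0.5 rad).
It also fails if it takes over 59 s, if anything falls off the work surface, if the arm or the gripper's body presses on something with over 40 N, if the wrist force passes 120 N, or if a joint passes its speed limit or range.

ROBOT

A 6-joint arm with a two-finger parallel gripper is mounted at the origin on a cart in front of the work surface, level with it; the furniture and walls round the work are solid. World frame = base frame: x ahead of the robot, y to its left, z up, the work surface at z = 0. Lengths are in m, angles in rad, forces in N, time in s.
With the tool pointing down it reaches from about 0.275 to 0.85 m from the base axis. Payload 19 kg.
Tool frame: the origin (TCP) lies between the finger pads; the fingertips stand 22 mm ahead of it and the grasp point (between the pads) lies 3 mm ahead of it; z points along the fingers, y is the direction in which the jaws open and shut (so a half turn about z gives the same grasp; the last joint's range is limited). The gripper opens to 85 mm and grips with 20 to 120 N. Pads are 22 mm wide; open, the fingers measure 114 mm over their backs; the gripper's body (76 mm by 85 mm) begins 54 mm behind the grasp point. The pads swing forward as they close: fully open they stand 13 mm farther back than shut.
Start: joints at [-1.422, 0.15, 1.437, -0, 1.554, -0.134], TCP at [0.16, -0.552, 0.23] pointing down, gripper open.
Joint ranges: [-2.8, 2.8], [-0.68, 2.1], [0.12, 2.68], [-1.39, 4.53], [0.16, 2.79], [-2.81, 2.81]. Speed limits (rad/s): [1.89, 1.89, 2.22, 3.01, 3.01, 3.01].

INTERFACE

Orientations are given as a rotation vector (axis times angle).
In Python, from plant import ctrl, vision, finish_job, nets, sensors gives the robot as it stands. Calls block until the motion is done:
- ctrl.move_pose(position, orientation): joint-space move of the TCP to a pose.
- ctrl.line_to(position, v=0.15, orientation=None, until_force=None): straight line of the TCP; orientation=None keeps the orientation; v is the mean speed in m/s. With until_force (N) it stops when the force on the tool has changed by that much, and returns True; else False.
- ctrl.movej(angles): joint-space move.
- ctrl.grip(opening, newtons=None): finger opening in m; newtons is the grip in N (None keeps the last); returns when the fingers have stopped.
- ctrl.hold(seconds).
- ctrl.inverse_kinematics(position, orientation): joint angles nearest the present ones, or None.
- vision.capture(name): name is "scene" or "side" or "wrist"; returns (picture, depth): 480x640x3 uint8, blue, green, red; 480x640 float32, m along the optical axis (not along the pixel's ray), 0 where there is no reading.
- vision.camera_params(name): a dict with "mtx" (3x3 intrinsics, pixels), "R" (3x3) and "t" (3): a world point X has camera coordinates R X + t. Camera axes: x right, y down, z forward; pixel columns grow to the right and rows downward; lengths in m; the calibration is good to about 2 mm. A picture is of the moment at which its call begins: read the wrist's pose just before it. camera_params takes no time and is no camera call; for the wrist camera it gives the pose at the moment of the call.
A pose or a line that the arm cannot do raises ctrl.Unreachable and nothing moves.
- finish_job(): hands the job in, once; it reports no verdict.
Trained networks look in the newest picture that a camera, given by its name, has taken for a name from the list of things; names that differ only in an ending like _2 or _b are one class to them, and where a whole thing is asked for, a point or a joint stands for the part that bears it (a point fixed in the world has none). Each returns a list of dicts, best first, with "p" (0 to 1); they miss things now and then, are a little off and sometimes report something else, mostly with a low value. They report only what shows in the picture. A call takes as long as a camera call.
- nets.outline_of(camera, query): "mask" (480x640 bool, what is visible of it) and "rect" ([centre column, centre row, width, height] in pixels, round what is visible of it).
- nets.place_of(camera, query): "centre" ([column, row] in pixels: a listed point, or the origin of a listed thing).
Readings, each from a call of its own:
- sensors.read_time_s(): time.
- sensors.read_qpos(): joint angles.
- sensors.read_dq(): joint speeds.
- sensors.read_effort(): joint torques, N m.
- sensors.read_ee_pos(): TCP position.
- sensors.read_tcp_rot(): TCP orientation.
- sensors.read_force(): force on the tool from outside, world axes, zero at the start.
- sensors.read_ft_torque(): the same for the moment, N m.
- sensors.read_gripper_width(): finger opening in m.
Only numpy, scipy, OpenCV 4.12 (cv2) and the standard library are available. Lean on these libraries where they do the work, as an engineer would, in place of code of your own. Each camera call takes 0.05 s, during which the arm holds its last target.

## Working session

There is one attempt and no reset: what is moved stays moved. The work goes in short steps, each a Python script; the robot and the scene stay as the last script left them, time stands still between calls to the robot, and variables do not carry over. Pictures are saved under pics/ and viewed, and the job is handed in when it is done.

```bash
ls; mkdir -p pics; python3 - <<'E'
from plant import ctrl, vision, finish_job, nets, sensors
import cv2,numpy as np
for c in ["scene","side","wrist"]:
    p,d=vision.capture(c); cv2.imwrite(f"pics/{c}0.png",p); np.save(f"pics/{c}0.npy",d)
    k=vision.camera_params(c); print(c,np.round(k["mtx"],1).tolist(),np.round(k["R"],3).tolist(),np.round(k["t"],3))
    for q in ["slice","toaster","slot_left","slot_right","lever_pad","basket","muffin_a_center","mug","honey_jar"]:
        r=nets.place_of(c,q); print(q,[(np.round(x["centre"]).tolist(),round(x["p"],2)) for x in r[:3]])
print(sensors.read_time_s(), sensors.read_tcp_rot())
E
```

```text
pics
scene [[513.7, 0.0, 314.9], [0.0, 513.7, 243.9], [0.0, 0.0, 1.0]] [[-0.527, -0.85, -0.024], [-0.449, 0.302, -0.841], [0.722, -0.432, -0.54]] [0.17  0.369 0.808]
slice [([202.0, 303.0], 0.71)]
toaster []
slot_left [([246.0, 276.0], 0.29)]
slot_right []
lever_pad []
basket [([227.0, 303.0], 0.61)]
muffin_a_center [([245.0, 275.0], 0.67)]
mug [([273.0, 348.0], 0.62), ([202.0, 304.0], 0.15)]
honey_jar [([425.0, 251.0], 0.76)]
side [[438.2, 0.0, 319.6], [0.0, 438.2, 242.2], [0.0, 0.0, 1.0]] [[0.991, -0.136, -0.012], [-0.1, -0.661, -0.744], [0.093, 0.738, -0.668]] [-0.515  0.071  1.172]
slice [([323.0, 205.0], 0.96)]
toaster [([354.0, 311.0], 0.98), ([321.0, 206.0], 0.6)]
slot_left [([356.0, 247.0], 0.79)]
slot_right [([350.0, 269.0], 0.94)]
lever_pad [([282.0, 253.0], 0.62)]
basket [([323.0, 226.0], 0.92)]
muffin_a_center [([327.0, 218.0], 0.68), ([351.0, 266.0], 0.3)]
mug [([275.0, 240.0], 0.58)]
honey_jar [([336.0, 402.0], 0.62)]
wrist [[395.1, 0.0, 326.0], [0.0, 395.1, 243.7], [0.0, 0.0, 1.0]] [[0.279, -0.96, -0.001], [-0.917, -0.267, 0.295], [-0.283, -0.082, -0.956]] [-0.574 -0.039  0.38 ]
slice []
toaster []
slot_left []
slot_right []
lever_pad []
basket []
muffin_a_center []
mug []
honey_jar []
1.5 [-3.11012029e+00 -4.42668945e-01 -2.47940996e-05]
```

View pics/side0.png

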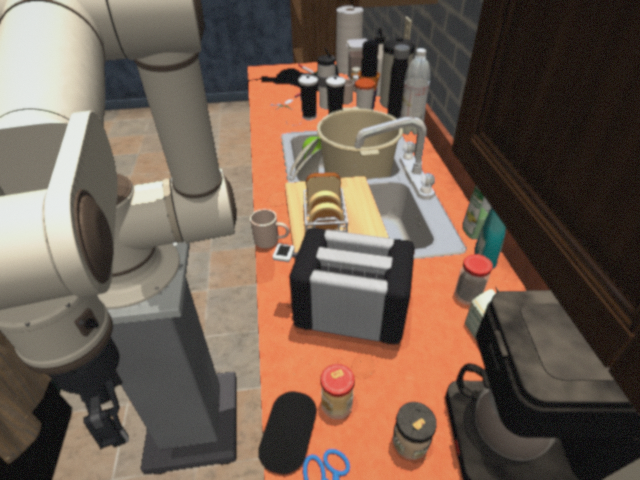

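View pics/scene0.png

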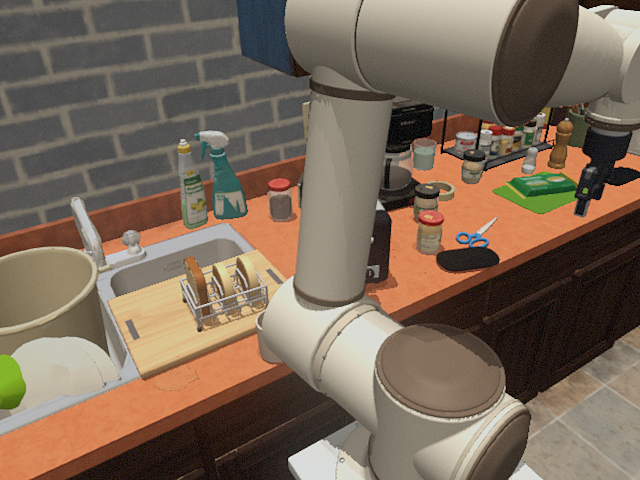

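The side picture shows the toaster (~355,290), the basket (~325,215) with the slice in the far place (~323,185), the mug (265,228) and the honey jar (337,390). The scene picture agrees: the slice is leftmost, at (195,285). Next I'll localize them from the calibration and depth.

```bash
cat > h.py <<'E'
import numpy as np,cv2
def ray(k,uv,z):
    R,t,K=k["R"],k["t"],k["mtx"]; c=-R.T@t
    d=R.T@np.linalg.inv(K)@np.array([uv[0],uv[1],1.]); return c+d*(z-c[2])/d[2]
def cloud(k,dep):
    R,t,K=k["R"],k["t"],k["mtx"]; v,u=np.mgrid[:480,:640]
    P=np.stack([(u-K[0,2])/K[0,0]*dep,(v-K[1,2])/K[1,1]*dep,dep],-1)
    W=(P-t)@R; W[dep<=0]=np.nan; return W
E
python3 - <<'E'
from plant import vision,nets
from h import *
k=vision.camera_params("side"); d=np.load("pics/side0.npy"); W=cloud(k,d); img=cv2.imread("pics/side0.png")
for n,uv,z in [("slotL",(356,247),.19),("slotR",(350,269),.19),("lever",(282,253),.177),("basket",(323,226),.022),("slicefoot",(323,205),.0405),("muf",(327,218),.081),("mug",(275,240),0),("jar",(336,402),0),("toaster",(354,311),0)]:
    print(n,np.round(ray(k,uv,z),3))
m=(np.abs(W[...,2]-.19)<.006); m[:, :285]=0; m[:,420:]=0;m[:225]=0;m[300:]=0
p=W[m][:,:2].astype(np.float32); print(len(p),cv2.minAreaRect(p),np.nanmedian(W[m][:,2]))
c=img[150:350,220:430]; cv2.imwrite("pics/c1.png",cv2.resize(c,None,fx=3,fy=3,interpolation=cv2.INTER_CUBIC)[:600])
ks=vision.camera_params("scene");img=cv2.imread("pics/scene0.png");cv2.imwrite("pics/c2.png",cv2.resize(img[230:380,100:300],None,fx=4,fy=4,interpolation=cv2.INTER_CUBIC))
Ws=cloud(ks,np.load("pics/scene0.npy"))
for u,v in [(193,262),(190,280),(197,300),(222,275),(245,268)]: print((u,v),np.round(Ws[v,u],3))
for u,v in [(323,177),(323,185),(323,198),(323,208),(265,215)]: print((u,v),np.round(W[v,u],3))
E
```

```text
slotL [ 0.573 -0.209  0.19 ]
slotR [ 0.548 -0.272  0.19 ]
lever [ 0.414 -0.19   0.177]
basket [0.54  0.071 0.022]
slicefoot [0.551 0.146 0.04 ]
muf [0.546 0.033 0.081]
mug [0.399 0.056 0.   ]
jar [ 0.491 -0.454  0.   ]
toaster [ 0.572 -0.23  -0.   ]
4365 ((0.5624661445617676, -0.2368495762348175), (0.1621137112379074, 0.24117985367774963), 69.82649230957031) 0.18749074898223886
(193, 262) [0.558 0.148 0.149]
(190, 280) [0.552 0.162 0.112]
(197, 300) [0.518 0.164 0.083]
(222, 275) [0.521 0.102 0.12 ]
(245, 268) [0.519 0.051 0.119]
(323, 177) [0.55  0.135 0.146]
(323, 185) [0.55  0.135 0.12 ]
(323, 198) [0.542 0.082 0.113]
(323, 208) [0.534 0.027 0.121]
(265, 215) [0.379 0.088 0.068]
```

```bash
sleep 1
```

```text
(no output)
```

View pics/c1.png

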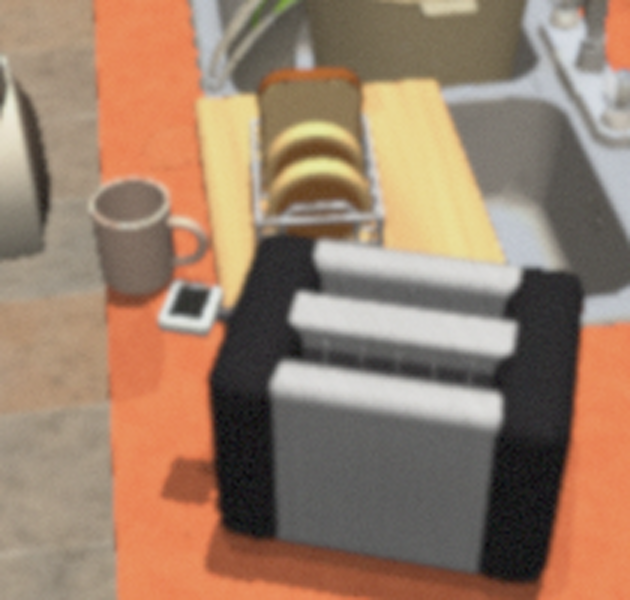

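View pics/c2.png

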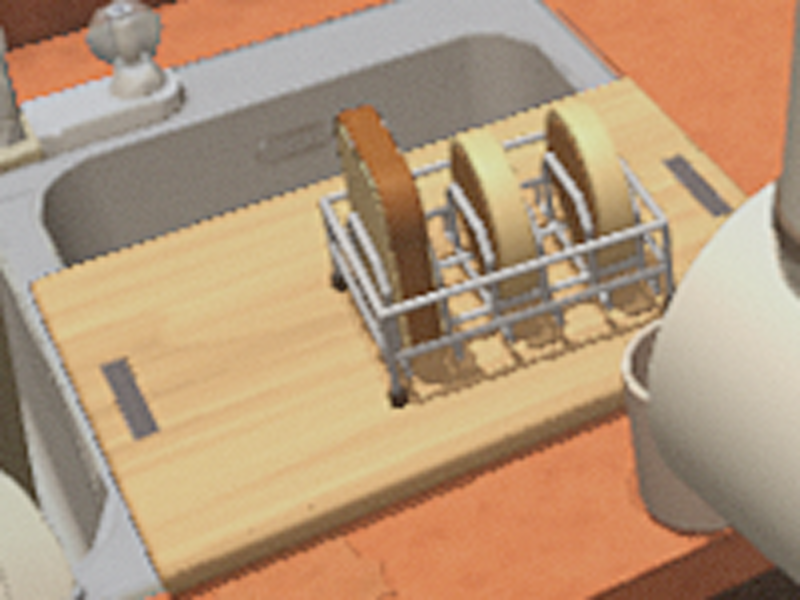

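```bash
cat >> h.py <<'E'
from scipy.spatial.transform import Rotation as Ro
def down(psi,tilt=0):
    x=np.array([np.cos(psi),np.sin(psi),0]);z=np.array([0,0,-1.]);R=np.stack([x,np.cross(z,x),z],1)
    return (Ro.from_matrix(R)*Ro.from_euler('y',tilt)).as_rotvec()
E
python3 - <<'E'
from plant import ctrl,vision,nets,sensors
from h import *
def shot(n):
    k=vision.camera_params("wrist");p,d=vision.capture("wrist");cv2.imwrite(f"pics/{n}.png",p);np.savez(f"pics/{n}.npz",d=d,R=k["R"],t=k["t"],mtx=k["mtx"])
    for q in ["slice","toaster","slot_left","slot_right","lever_pad","basket","muffin_a_center"]:
        r=nets.place_of("wrist",q); print(q,[(np.round(x["centre"]).tolist(),round(x["p"],2)) for x in r[:3]])
p=sensors.read_ee_pos(); 
ctrl.line_to([p[0],p[1],.45],v=.3)
ctrl.move_pose([.53,-.225,.48],down(np.radians(160)));shot("w1")
ctrl.move_pose([.51,.09,.45],down(np.pi));shot("w2")
print(sensors.read_time_s(),sensors.read_qpos())
E
```

```text
slice [([586.0, 98.0], 0.63)]
toaster []
slot_left [([516.0, 121.0], 0.73), ([362.0, 224.0], 0.69)]
slot_right [([299.0, 222.0], 0.61)]
lever_pad []
basket [([536.0, 108.0], 0.72)]
muffin_a_center [([517.0, 118.0], 0.86), ([362.0, 223.0], 0.65)]
slice [([369.0, 205.0], 0.9)]
toaster [([117.0, 212.0], 0.6)]
slot_left [([61.0, 258.0], 0.78)]
slot_right []
lever_pad [([53.0, 101.0], 0.62)]
basket [([327.0, 201.0], 0.61)]
muffin_a_center [([285.0, 203.0], 0.61)]
6.1917 [ 2.51337734e-02  5.53131434e-02  1.10149487e+00 -2.65467006e-05
  1.98482635e+00 -1.54500500e+00]
```

```bash
sleep 1
```

```text
(no output)
```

View pics/w1.png

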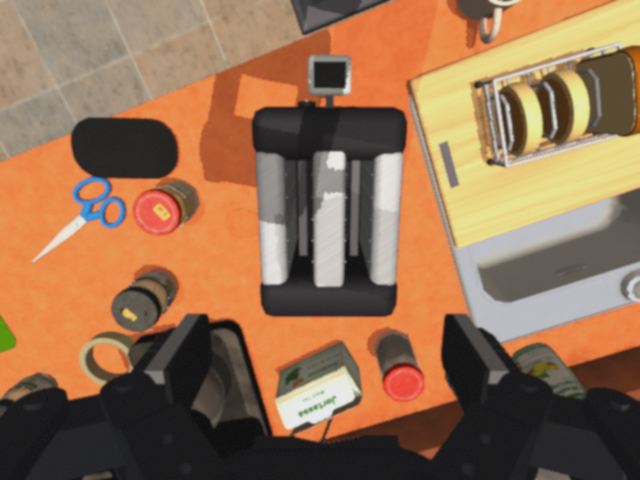

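View pics/w2.png

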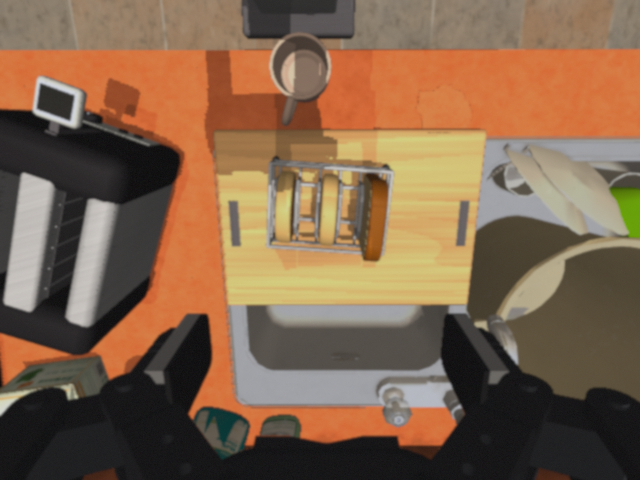

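w1 shows the toaster from above: slots at columns ~303 (right) and ~354 (left), and the lever knob at (330,75). w2 shows the basket with the brown slice at (375,217) in the +y place and the muffins at (286,207) and (328,207). Now I'll fit the poses.

```bash
python3 - <<'E'
from h import *
def L(n):
    z=np.load(f"pics/{n}.npz"); return z,cloud(z,z["d"])
z,W=L("w1")
def rect(m,n):
    m=cv2.morphologyEx(m.astype(np.uint8),cv2.MORPH_OPEN,np.ones((5,5)))
    nn,lab,st,_=cv2.connectedComponentsWithStats(m); i=1+np.argmax(st[1:,4]); q=W[lab==i]; r=cv2.minAreaRect(q[:,:2].astype(np.float32)); print(n,np.round(r[0],4),np.round(r[1],4),round(r[2],2),len(q),np.round(np.nanmedian(q[:,2]),4))
m=(np.abs(W[...,2]-.188)<.012);m[:,:230]=0;m[:,430:]=0;m[330:]=0;m[:98]=0
rect(m,"toaster top")
m=(np.abs(W[...,2]-.177)<.008);m[:,:300]=0;m[:,360:]=0;m[98:]=0
rect(m,"knob")
for a in [(303,160),(303,255),(354,160),(354,255)]: print(a,np.round(ray(z,a,.19),4))
img=cv2.imread("pics/w1.png")
cv2.imwrite("pics/c3.png",cv2.resize(img[40:330,230:430],None,fx=2,fy=2))
z,W=L("w2")
m=(W[...,2]>.133)&(W[...,2]<.165);m[:,:340]=0;m[:,410:]=0;m[300:]=0;m[:130]=0
rect(m,"slice top")
m=(W[...,2]>.112)&(W[...,2]<.135);m[:,:270]=0;m[:,305:]=0;m[300:]=0;m[:130]=0
rect(m,"muf1")
m=(W[...,2]>.112)&(W[...,2]<.135);m[:,:310]=0;m[:,345:]=0;m[300:]=0;m[:130]=0
rect(m,"muf2")
for a in [(274,159),(391,168),(270,246),(384,257)]: print(a,np.round(ray(z,a,.093),4))
img=cv2.imread("pics/w2.png")
cv2.imwrite("pics/c4.png",cv2.resize(img[130:290,240:420],None,fx=3.5,fy=3.5,interpolation=cv2.INTER_CUBIC))
z,W=L("w1")
E
```

```text
toaster top [ 0.5597 -0.2316] [0.168  0.2468] 69.7 23536 0.188
knob [ 0.4169 -0.1793] [0.0457 0.041 ] 69.88 1759 0.177
(303, 160) [ 0.4871 -0.2355  0.19  ]
(303, 255) [ 0.5881 -0.2745  0.19  ]
(354, 160) [ 0.506  -0.1839  0.19  ]
(354, 255) [ 0.6084 -0.2189  0.19  ]
slice top [0.5494 0.1492] [0.0215 0.098 ] 85.8 1500 0.1493
muf1 [0.5414 0.0379] [0.021  0.0686] 88.75 876 0.1236
muf2 [0.5458 0.0933] [0.0212 0.0687] 85.65 862 0.1235
(274, 159) [0.479  0.0254 0.093 ]
(391, 168) [0.4902 0.1717 0.093 ]
(270, 246) [0.5926 0.0156 0.093 ]
(384, 257) [0.6082 0.1679 0.093 ]
```

```bash
sleep 1
```

```text
(no output)
```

View pics/c3.png

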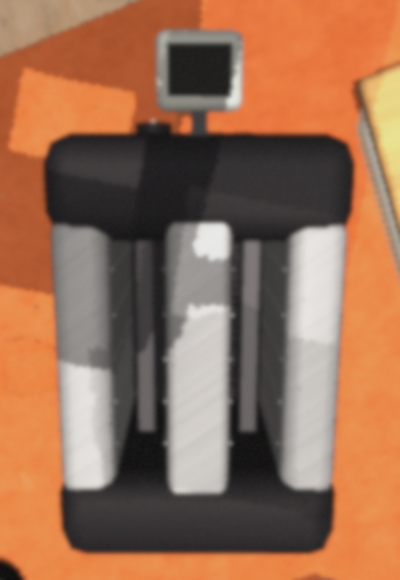

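View pics/c4.png

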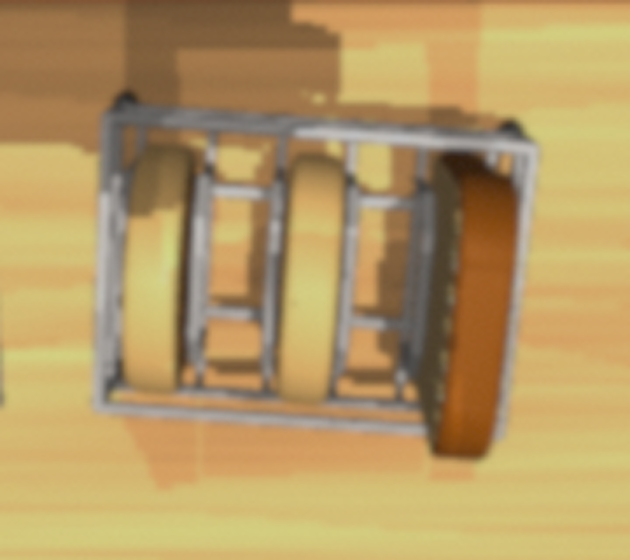

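```bash
python3 - <<'E'
from plant import ctrl,vision,nets,sensors
from h import *
o=down(np.radians(175.8))
ctrl.grip(.044,40)
ctrl.move_pose([.5494,.1492,.24],o)
print("hit",ctrl.line_to([.5494,.1492,.1405],v=.1,until_force=8), sensors.read_ee_pos(),sensors.read_force())
p,d=vision.capture("side");cv2.imwrite("pics/s1.png",cv2.resize(p[120:260,240:420],None,fx=4,fy=4,interpolation=cv2.INTER_CUBIC))
p,d=vision.capture("wrist");cv2.imwrite("pics/w3.png",p)
print(sensors.read_time_s())
E
```

```text
hit False [0.54971626 0.14924231 0.14118915] [-0.14146294  0.01177914  0.21369402]
8.8083
```

```bash
sleep 1
```

```text
(no output)
```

View pics/s1.png

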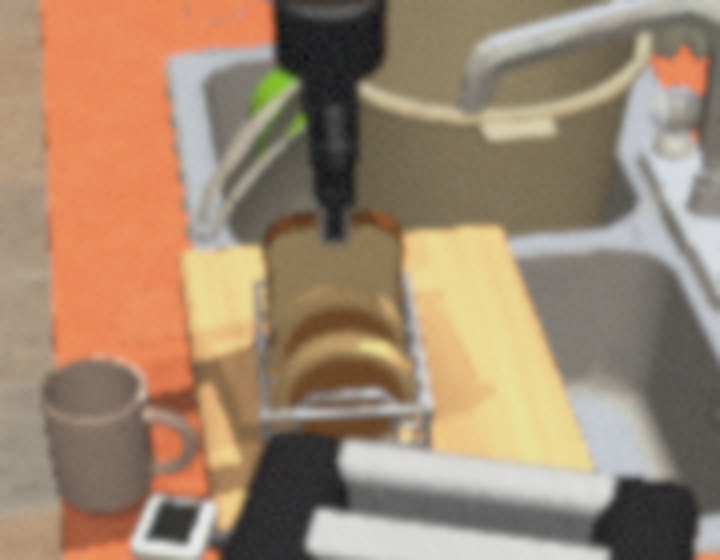

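View pics/w3.png

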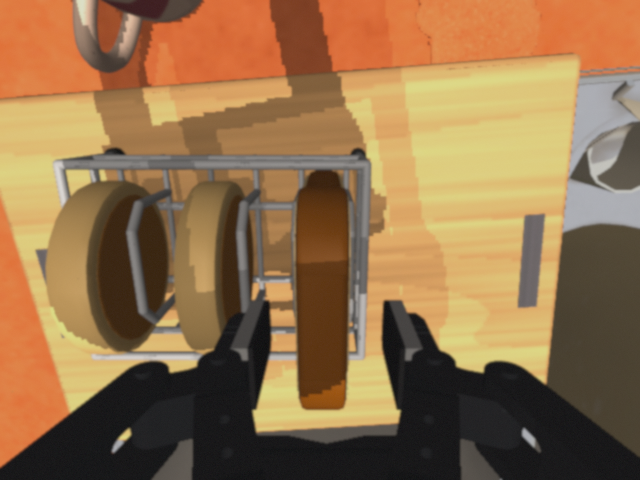

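The wrist view shows the fingers straddling the slice (322,290), centred, with the left finger clear of the middle muffin. The side view agrees. Grip and lift.

```bash
python3 - <<'E'
from plant import ctrl,vision,nets,sensors
from h import *
ctrl.grip(.0,40); print("w",sensors.read_gripper_width())
ctrl.line_to([.5494,.1492,.17],v=.06); print(sensors.read_force(),sensors.read_gripper_width())
ctrl.line_to([.5494,.1492,.36],v=.15)
ctrl.hold(.3)
print(sensors.read_gripper_width(),sensors.read_force(),sensors.read_ee_pos())
p,d=vision.capture("side");cv2.imwrite("pics/s2.png",cv2.resize(p[20:260,240:420],None,fx=2.5,fy=2.5,interpolation=cv2.INTER_CUBIC)); np.save("pics/s2.npy",d)
p,d=vision.capture("wrist");cv2.imwrite("pics/w4.png",p)
print(sensors.read_time_s())
E
```

```text
w 0.018429596713517602
[ 0.28860917  0.20224421 -1.45142074] 0.018654419921317746
0.018615688745123257 [ 0.39463329 -0.45888867 -1.35586103] [0.54933974 0.14923044 0.35978261]
11.6
```

```bash
sleep 1
```

```text
(no output)
```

View pics/s2.png

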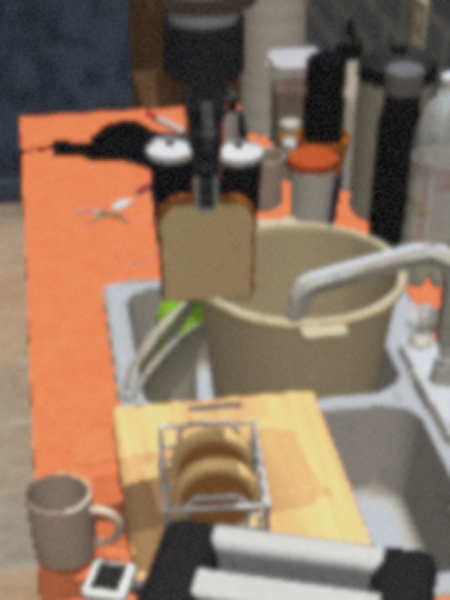

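View pics/w4.png

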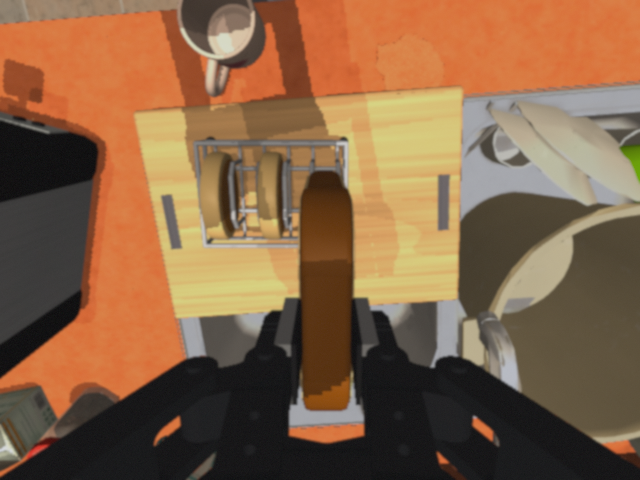

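The slice hangs straight in the fingers and both muffins are still in the basket at (215,195) and (270,195). Next: over the left slot.

```bash
python3 - <<'E'
from plant import ctrl,vision,nets,sensors
from h import *
o=down(np.radians(159.7))
s=np.array([.5743,-.2016])
ctrl.move_pose([*s,.37],o)
ctrl.line_to([*s,.305],v=.12)
ctrl.hold(.2)
print(sensors.read_ee_pos(),sensors.read_time_s())
k=vision.camera_params("wrist");p,d=vision.capture("wrist");cv2.imwrite("pics/w5.png",p);np.savez("pics/w5.npz",d=d,R=k["R"],t=k["t"],mtx=k["mtx"])
p,d=vision.capture("side");cv2.imwrite("pics/s3.png",cv2.resize(p[130:350,250:430],None,fx=2.7,fy=2.7,interpolation=cv2.INTER_CUBIC))
E
```

```text
[ 0.57448552 -0.20165583  0.30581335] 13.8167
```

```bash
sleep 1
```

```text
(no output)
```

View pics/w5.png

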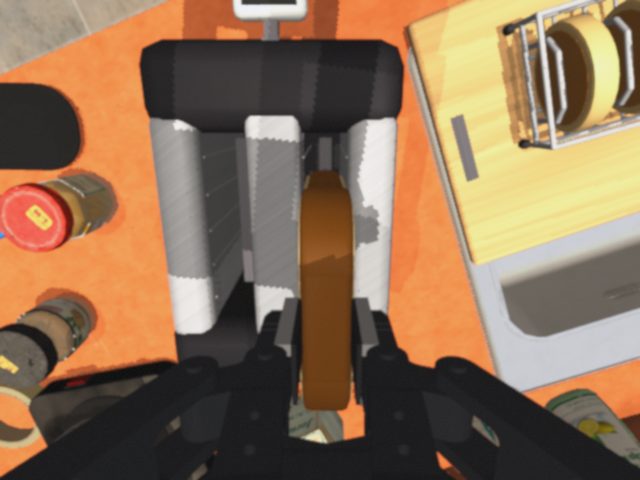

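View pics/s3.png

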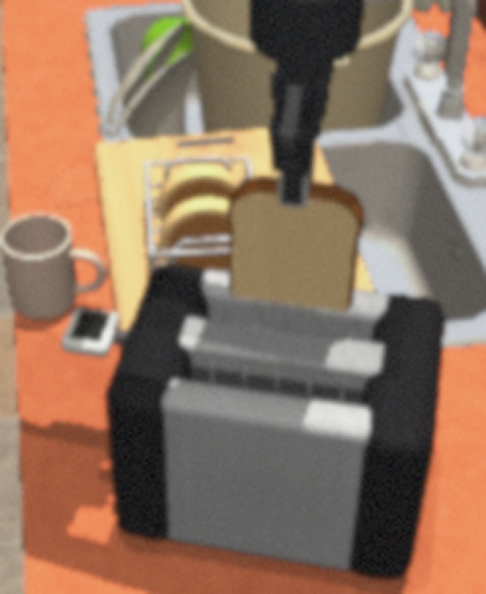

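```bash
python3 - <<'E'
from h import *
z=np.load("pics/w5.npz");W=cloud(z,z["d"])
a=np.radians(-20.3);c=np.array([.5625,-.2335]);x=np.array([np.cos(a),np.sin(a)]);y=np.array([-x[1],x[0]])
Y=(W[...,:2]-c)@y;X=(W[...,:2]-c)@x;Z=W[...,2]
for v in [140,150,160]:
    m=(Z[v]>.183)&(Z[v]<.2)&(np.arange(640)>140)&(np.arange(640)<410); u=np.where(m)[0]
    br=np.where(np.diff(u)>3)[0]; print(v,[(u[i],u[i+1],np.round(Y[v,u[i]],4),np.round(Y[v,u[i+1]],4)) for i in br], np.round(Y[v,u[[0,-1]]],4))
m=(Z>.2)&(Z<.34);m[:,:290]=0;m[:,360:]=0;m[420:]=0;m[:170]=0
for lo,hi in [(.25,.3),(.3,.34)]:
    q=m&(Z>lo)&(Z<hi); print(lo,q.sum(),np.round(np.percentile(Y[q],[1,50,99]),4),np.round(np.percentile(X[q],[1,99]),4))
col=X[:,:][(np.abs(Y)<.02)&(Z>.18)&(Z<.2)&(np.mgrid[:480,:640][0]<330)];print(np.percentile(col,[0.5]))
v=np.where((Z[:,323]<.18))[0]; print([(r,round(float(X[r,323]),3),round(float(Z[r,323]),3)) for r in range(115,180,5)])
E
```

```text
140 [(np.int64(195), np.int64(246), np.float64(-0.0505), np.float64(-0.0171)), (np.int64(300), np.int64(351), np.float64(0.0178), np.float64(0.0511))] [-0.0787  0.0797]
150 [(np.int64(195), np.int64(247), np.float64(-0.0514), np.float64(-0.0165)), (np.int64(300), np.int64(352), np.float64(0.0178), np.float64(0.0518))] [-0.0786  0.0802]
160 [(np.int64(196), np.int64(247), np.float64(-0.0511), np.float64(-0.0174)), (np.int64(300), np.int64(350), np.float64(0.0176), np.float64(0.0507))] [-0.0783  0.0799]
0.25 891 [0.0244 0.0344 0.045 ] [-0.0503 -0.0443]
0.3 12148 [0.0232 0.0348 0.0454] [-0.0466  0.0408]
[-0.12222106]
[(115, -0.08, 0.189), (120, -0.077, 0.187), (125, -0.074, 0.186), (130, -0.07, 0.178), (135, -0.062, 0.032), (140, -0.061, 0.119), (145, -0.057, 0.118), (150, -0.053, 0.119), (155, -0.049, 0.118), (160, -0.045, 0.118), (165, -0.041, 0.119), (170, -0.048, 0.214), (175, -0.048, 0.237)]
```

Measured in the toaster frame, the slot mouth runs from y=.0178 to .0511 and the slice is centred at .0346, so it's aligned. Lower it and release.

```bash
python3 - <<'E'
from plant import ctrl,vision,nets,sensors
from h import *
s=np.array([.5743,-.2016])
print(ctrl.line_to([*s,.226],v=.08,until_force=5),sensors.read_ee_pos()[2],sensors.read_force())
print(ctrl.line_to([*s,.2165],v=.02,until_force=2),sensors.read_ee_pos()[2],sensors.read_force())
p=sensors.read_ee_pos()
ctrl.grip(.04); ctrl.hold(.3)
print(sensors.read_gripper_width(),sensors.read_force(),sensors.read_time_s())
p2=sensors.read_ee_pos()
ctrl.line_to([*p2[:2],.33],v=.12)
k=vision.camera_params("wrist");q,d=vision.capture("wrist");cv2.imwrite("pics/w6.png",q);np.savez("pics/w6.npz",d=d,R=k["R"],t=k["t"],mtx=k["mtx"])
q,d=vision.capture("side");cv2.imwrite("pics/s4.png",cv2.resize(q[130:350,250:430],None,fx=2.7,fy=2.7,interpolation=cv2.INTER_CUBIC))
W=cloud(k,np.load("pics/w6.npz")["d"])
a=np.radians(-20.3);c=np.array([.5625,-.2335]);x=np.array([np.cos(a),np.sin(a)]);y=np.array([-x[1],x[0]])
Y=(W[...,:2]-c)@y;X=(W[...,:2]-c)@x;Z=W[...,2]
m=(Z>.2)&(Z<.24)&(np.abs(Y)<.08)&(np.abs(X)<.12); print("top",m.sum(),np.percentile(Z[m],[50,95]),np.percentile(Y[m],[2,50,98]),np.percentile(X[m],[1,99]))
E
```

```text
False 0.22661315126520704 [-0.52022036 -0.50240316 -0.24154893]
True 0.21784456623922346 [-0.33176579  0.20544325  6.74172287]
0.04001772107531804 [-0.208857    0.14211439  0.41936997] 16.1167
top 4460 [0.22718273 0.22890592] [0.02455455 0.03481295 0.04481346] [-0.0499194   0.04382185]
```

```bash
sleep 1
```

```text
(no output)
```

View pics/w6.png

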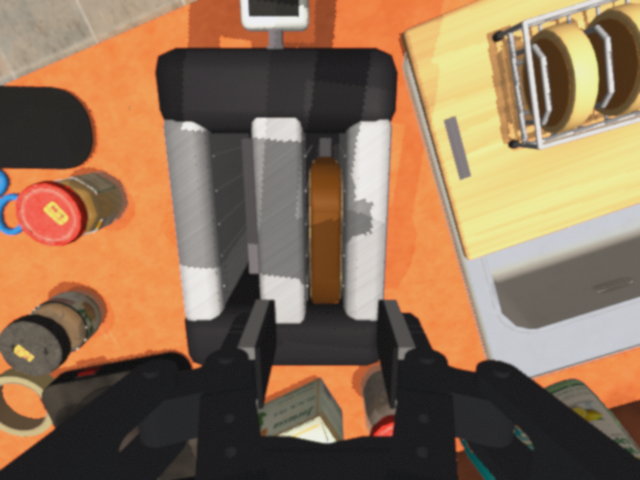

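View pics/s4.png

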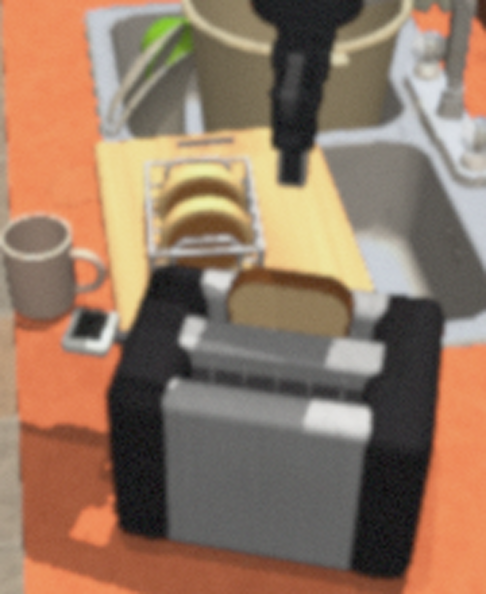

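The slice stands upright in the left slot, with its top at 0.228 and y = 0.035. Now the lever.

```bash
python3 - <<'E'
from plant import ctrl,vision,nets,sensors
from h import *
ctrl.grip(0.0,30)
th=np.radians(8);o=down(np.radians(159.7),-th)
zt=Ro.from_rotvec(o).apply([0,0,1]);print(zt)
T=lambda z: np.array([.413,-.178,z])-.022*zt
ctrl.move_pose(T(.30),o)
ctrl.line_to(T(.19),v=.15)
print(ctrl.line_to(T(.165),v=.04,until_force=3),sensors.read_ee_pos()+.022*zt,sensors.read_force(),sensors.read_time_s())
for z in [.16,.15,.14,.134,.130]:
    h=ctrl.line_to(T(z),v=.05,until_force=30); print(z,h,(sensors.read_ee_pos()+.022*zt)[2],np.round(sensors.read_force(),2))
    if h: break
q,d=vision.capture("side");cv2.imwrite("pics/s5.png",cv2.resize(q[130:350,250:430],None,fx=2.7,fy=2.7,interpolation=cv2.INTER_CUBIC))
print(sensors.read_time_s())
E
```

```text
[ 0.13052891 -0.04828411 -0.99026807]
False [ 0.41305525 -0.17803849  0.1651503 ] [-0.01441515 -0.70606478  0.04559176] 20.1583
0.16 False 0.1597290221635742 [ 0.54 -0.15 -0.13]
0.15 False 0.15016370357208933 [ 1.29 -0.43  7.52]
0.14 False 0.1402130054772102 [ 0.5  -1.31  5.45]
0.134 False 0.13416078701739007 [ 0.07 -0.9   4.57]
0.13 False 0.13015077870136438 [ 0.39 -0.2   3.54]
21.675
```

```bash
sleep 1
```

```text
(no output)
```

View pics/s5.png

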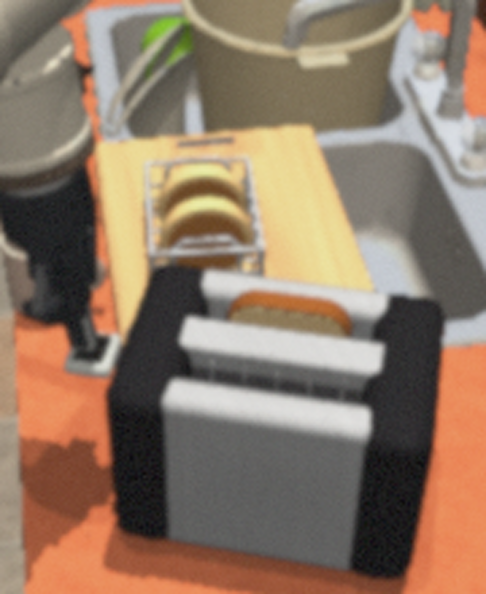

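The lever has gone partway down and the slice has sunk with it (its top now just above the mouth). Keep pressing.

```bash
python3 - <<'E'
from plant import ctrl,vision,nets,sensors
from h import *
print("w",sensors.read_gripper_width())
th=np.radians(8);o=down(np.radians(159.7),-th)
zt=Ro.from_rotvec(o).apply([0,0,1])
T=lambda z: np.array([.413,-.178,z])-.022*zt
for z in [.126,.122,.119,.116,.113,.110,.107]:
    h=ctrl.line_to(T(z),v=.04,until_force=20); f=sensors.read_force(); print(z,h,(sensors.read_ee_pos()+.022*zt)[2],np.round(f,2))
    if h or f[2]>14 or (z<.125 and f[2]<.8): break
q,d=vision.capture("side");cv2.imwrite("pics/s6.png",cv2.resize(q[130:350,250:430],None,fx=2.7,fy=2.7,interpolation=cv2.INTER_CUBIC))
print(sensors.read_time_s())
E
```

```text
w 2.6083734060365204e-06
0.126 False 0.12597643664525113 [ 0.61 -0.65  2.28]
0.122 False 0.12178995802270214 [-1.24  0.63  1.26]
0.119 False 0.11875185852144003 [-0.84  0.64  0.9 ]
0.116 False 0.11571579307529777 [-0.1  -0.12  0.14]
22.725
```

```bash
sleep 1
```

```text
(no output)
```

View pics/s6.png

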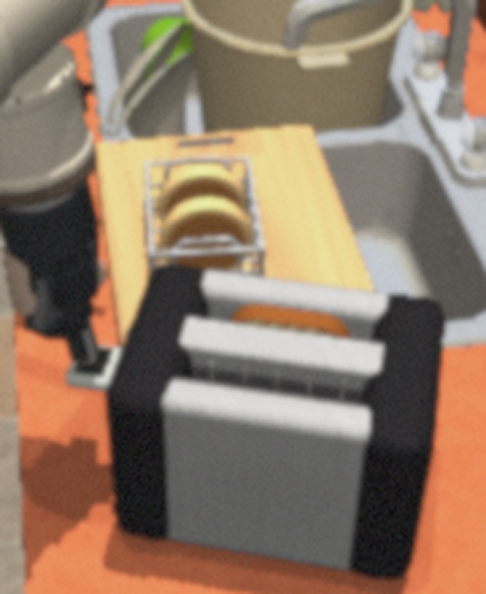

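```bash
python3 - <<'E'
from plant import ctrl,vision,nets,sensors
from h import *
th=np.radians(8);o=down(np.radians(159.7),-th)
zt=Ro.from_rotvec(o).apply([0,0,1])
T=lambda z: np.array([.413,-.178,z])-.022*zt
h=ctrl.line_to(T(.107),v=.03,until_force=8); print(h,(sensors.read_ee_pos()+.022*zt)[2],np.round(sensors.read_force(),2))
ctrl.line_to(T(.28),v=.15)
ctrl.move_pose([.50,-.21,.45],down(np.radians(159.7)))
ctrl.hold(.3)
k=vision.camera_params("wrist");q,d=vision.capture("wrist");cv2.imwrite("pics/w7.png",q)
W=cloud(k,d)
a=np.radians(-20.3);c=np.array([.5625,-.2335]);x=np.array([np.cos(a),np.sin(a)]);y=np.array([-x[1],x[0]])
Y=(W[...,:2]-c)@y;X=(W[...,:2]-c)@x;Z=W[...,2]
m=(np.abs(X+.163)<.012)&(np.abs(Y)<.015);print("knob z",m.sum(),np.percentile(Z[m],[10,50,90]))
m=(np.abs(Y-.034)<.008)&(np.abs(X)<.04);print("slice top z",m.sum(),np.percentile(Z[m],[5,50,95]))
m=(np.abs(Y-.034)<.018)&(np.abs(X)<.07)&(Z>.155)&(Z<.182);print(m.sum(),np.percentile(Y[m],[2,50,98]),np.percentile(X[m],[1,99]))
q,d=vision.capture("side");cv2.imwrite("pics/s7.png",q)
print(sensors.read_time_s(),sensors.read_force())
E
```

```text
False 0.10682641588316726 [-0.06 -0.35 -0.62]
knob z 620 [0.12600758 0.12728561 0.12842452]
slice top z 969 [0.17379272 0.17763589 0.17922742]
2358 [0.02056976 0.03657054 0.05085852] [-0.06923134  0.06829807]
25.725 [ 0.57525571 -0.50019322 -0.2247278 ]
```

```bash
sleep 1
```

```text
(no output)
```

View pics/w7.png

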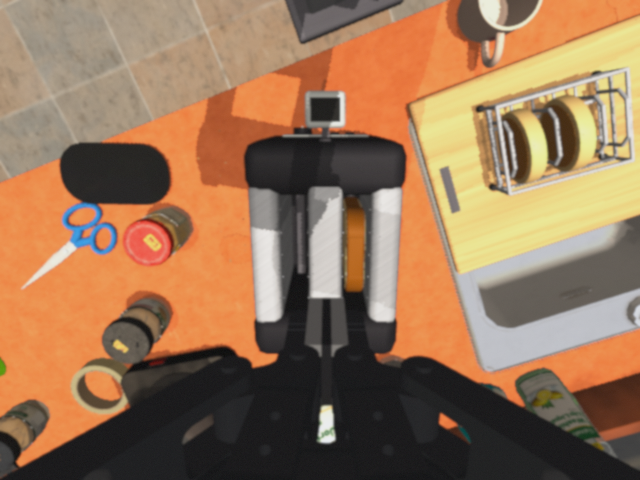

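View pics/s7.png

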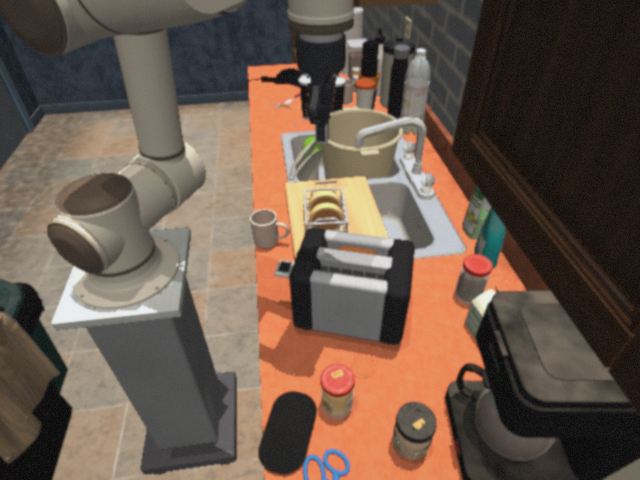

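With the arm clear, the knob stays at z = 0.127 (latched) and the slice top is at 0.178, so it rests on the lowered support. Both muffins are in the basket, and the mug and honey jar look unmoved. Handing in.

```bash
python3 - <<'E'
from plant import finish_job
print(finish_job())
E
```

```text
the job is handed in; nothing more can be done
None
```

I lifted the slice out of the basket's +y end place, stood it in the toaster's left slot and let go. I then pressed the lever down until it latched, moved the arm clear and handed the job in at about 26 s of the 59 s allowed. `finish_job` gave no verdict.

- **Slice placement:** before the lever was pressed, the slice stood upright with its top at 0.228 m, about 1 mm off the slot's middle across the slot and about 3 mm off along it.
- **Lever and slice at the end:** with the arm clear, the lever knob stayed down at z = 0.127 m, its latched height. The slice top was at 0.178 m, which matches it resting on the lowered support. I checked the slice's final position and uprightness only in the last wrist picture; it looked fine.
- **Other objects:** both muffins were still in the basket, and the mug and honey jar looked unmoved.
- **Disagreement:** the fingertips met the lever knob about 10 to 15 mm lower than the stated tip length implied. I pressed deeper in small steps until the force dropped and it latched.

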